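# Flip the tall container's lid open

### The arm

A 6-joint arm with a two-finger parallel gripper is mounted at the origin on the work surface. World frame = base frame: x ahead of the robot, y to its left, z up, the work surface at z = 0. Lengths are in m, angles in rad, forces in N, time in s.
With the tool pointing down it reaches from about 0.25 to 0.775 m from the base axis. Payload 8.9 kg.
Tool frame: the origin (TCP) lies at the very end of the fingers, on their centre line; the grasp point (between the pads) lies robot.grasp_offset behind it (robot.grasp_offset is the distance from the TCP to the grasp point, in m); x points along the fingers, z is the direction in which the jaws open and shut, and the axes are right-handed (so a half turn about x gives the same grasp; the last joint's range is limited). The gripper opens to 85 mm and grips with 20 to 120 N. Pads are 22 mm wide; open, the fingers measure 114 mm over their backs; the gripper's body (76 mm by 85 mm) begins 54 mm behind the grasp point. The pads swing forward as they close: fully open they stand 13 mm farther back than shut.
Start: joints at [-1.239, 0.291, -0.153, 1.127, 0, 1.431], TCP at [0.238, -0.468, 0.231] pointing down, gripper open.
Joint ranges: [-2.52, 2.52], [-0.91, 1.74], [-1.3, 1.37], [-1.96, 2.02], [-1.52, 1.47], [-3.14, 3.14]. Speed limits (rad/s): [2.22, 2.22, 2.79, 3.14, 3.14, 3.14].

### API

Orientations are given as a unit quaternion [x, y, z, w].
In Python, from cell import robot gives the robot as it stands.
- The arm moves only by the tool play_rows, never from a script. Its argument "commands" is text: rows parted by semicolons, each of 7 numbers parted by spaces: the shift along the world's x, y, z in mm, then the turn, a rotation vector about the world's x, y, z in rad, then the opening, from 0 (shut) to 1 (fully open). A call has 1 to 12 rows; each row shifts and turns the pose as measured when the row begins; what a row does not reach is not made up. A row lasts 1/8 s, in which the tool goes at most 62.5 mm and 10.7 degrees, less where a joint would pass 70% of its speed; a pose out of reach is approached as far as the arm can. A call with a gripper value outside its range is refused whole. The fingers move at their own pace and stop on an object; "force" is the grip in N (left out, the last holds). Time passes only in rows, so rows that do not move let the fingers close. It gives the time, the measured TCP pose, the force and the opening at its end, in the units of the state.
- robot.observe(): the state, without advancing time (a new reading comes with each control period).
- robot.snapshot(name): name is "side" or "top"; returns a dict with "image" (384x512x3 uint8, red, green, blue), "z_map" (384x512 float32, m along the optical axis (not along the pixel's ray), 0 where there is no reading), "camera_matrix" (3x3 intrinsics, pixels), "R" (3x3) and "t" (3): a world point X has camera coordinates R X + t. Camera axes: x right, y down, z forward; pixel columns grow to the right and rows downward; lengths in m; the calibration is good to about 2 mm. A picture is of the moment at which its call begins.
- robot.job_done(): hands the job in, once; it reports no verdict.
The state is a dict: "t": time; "joints": joint angles; "joint_vel": joint speeds; "tau": joint torques, N m; "tcp_pos": TCP position; "ee_rot": TCP orientation; "contact_force": force on the tool from outside, world axes, zero at the start; "ft_torque": the same for the moment, N m; "gripper_width": finger opening in m.
Only numpy, scipy, OpenCV 4.12 (cv2) and the standard library are available. Lean on these libraries where they do the work, as an engineer would, in place of code of your own. Each camera call takes 0.05 s, during which the arm holds its last target.

### The job

Open the tall container in the row: with a fingertip under the tab at the front of its lid, push the lid up and on over the top, until it lies back open by itself, and take the hand away. Only push lightly: do not pinch the lid, and do not lift, shove or tip the container. Leave everything else, the other two containers' lids included, as it is.

Things in the scene. Friction and masses are not known exactly. Their poses are not given: they have to be found in the camera images.
- tall: Square white polypropylene food container, 130 x 130 mm, 125 mm high without its lid, holding cups (the tallest of the three containers in the row and the only tall one; about 1.4 kg, loose on the shelf). Origin: centre of its underside; z up, its front looks along -x (towards the robot), the lid's hinge is along its back (+x) edge. Shut lid at the start.
- tall_lid (a joint): Hinge of the tall container's blue lid: 0 rad shut, 1.57 upright, 1.95 rad open, where a hinge stop holds it leaning back. The clips are already undone. The lid is a 138 x 138 mm plate, 8 mm thick, about 0.11 kg, on a slightly stiff hinge with no spring: let go before about 1.45 rad it falls shut, beyond about 1.65 rad it falls open.
- tall_hinge (a point): Middle of the tall lid's hinge line, 126 mm above the shelf at the height of the shut lid's underside, 69 mm behind (+x of) the container's centre. The line runs along the container's y. Its axes are the container's.
- tall_tab (a point): Middle of the front edge of the tall lid's tab, at its underside. The tab is a flat tongue 60 mm wide (along y) and 5 mm thick that runs on from the lid's front edge level with the lid's underside, at 168 mm from the hinge line; it overhangs the container's front wall by 34 mm, with free space under it. The point swings with the lid.
- low_shut: Square white polypropylene food container, 120 x 120 mm, 70 mm high without its lid, holding cups (low, about 1 kg; lid like the tall one's, 128 mm square, shut). Origin: centre of its underside; z up, its front looks along -x (towards the robot), the lid's hinge is along its back (+x) edge. Its tab reaches 158 mm from its hinge.
- low_shut_lid (a joint): Hinge of the blue lid of the low container that stands shut at the start: 0 rad shut, 1.95 rad open against its stop. Leave it as it is.
- low_open: Square white polypropylene food container, 120 x 120 mm, 70 mm high without its lid, holding cups (low, about 1 kg; its lid, 128 mm square with a 30 mm tab, stands open, leaning back, its edge about 220 mm above the shelf). Origin: centre of its underside; z up, its front looks along -x (towards the robot), the lid's hinge is along its back (+x) edge.
- low_open_lid (a joint): Hinge of the blue lid of the low container that stands open at the start: 0 rad shut, 1.95 rad open against its stop. Leave it as it is.
- rice_bowl: Loose stainless rice bowl, 116 mm across, 52 mm high, in front of the row. Origin: centre of its underside. Bystander.
- dish: Loose celadon ceramic dish, 130 mm across, 24 mm high, in front of the row. Origin: centre of its underside. Bystander.
- tray: Loose aluminium tray, 200 x 260 mm, 16 mm high, at the right side. Origin: centre of its underside. Bystander.
- mug: Loose white mug, 76 mm across, 85 mm high, standing on the tray. Origin: centre of its underside. Bystander.
- jar: Loose amber glass jar, 72 mm across, 110 mm high, at the left side. Origin: centre of its underside. Bystander.
- tin: Loose plain steel tin, 80 mm across, 95 mm high, at the left side. Origin: centre of its underside. Bystander.
Not all that is in view belongs to the job. Leave any orange or turquoise look-alike of the tall alone.

How it is judged:
By the outcome, as a careful person would: the job done as asked, in the order asked, and still so for the second after the job is handed in, with the robot touching nothing.
It also fails if it takes over 43 s, if anything falls off the work surface, if the arm or the gripper's body presses on something with over 40 N, if the wrist force passes 120 N, or if a joint passes its speed limit or range.

## Working session

There is one attempt and no reset: what is moved stays moved. The work goes in short steps, Python scripts to look and compute and a tool call to move; the robot and the scene stay as the last step left them, time stands still between calls to the robot, and variables do not carry over. Pictures are saved under pics/ and viewed, and the job is handed in when it is done.

Besides the shell and the picture viewer there is one more tool, called after "Call:" by a JSON object that holds its "op" and its "data", one argument or row to a line. play_rows: Moves the arm, as the interface text tells. Its arguments: {"type":"object","properties":{"commands":{"type":"string"},"force":{"type":"number"}},"required":["commands"]}

```bash
mkdir -p pics
cat > h.py <<'E'
import numpy as np, cv2
from cell import robot
def snap(n,f):
    s=robot.snapshot(n); np.savez('/tmp/%s.npz'%f,**s); cv2.imwrite('pics/%s.png'%f,cv2.cvtColor(s['image'],cv2.COLOR_RGB2BGR)); return s
def load(f): return dict(np.load('/tmp/%s.npz'%f))
def world(s,u,v):
    z=s['z_map'][v,u]; K=s['camera_matrix']; c=np.array([(u-K[0,2])/K[0,0]*z,(v-K[1,2])/K[1,1]*z,z]); return s['R'].T@(c-s['t'])
def wmap(s):
    z=s['z_map'];K=s['camera_matrix'];v,u=np.mgrid[:z.shape[0],:z.shape[1]]
    c=np.stack([(u-K[0,2])/K[0,0]*z,(v-K[1,2])/K[1,1]*z,z],-1); return (c-s['t'])@s['R']
E
python3 - <<'E'
from h import *
for n in('side','top'):
    s=snap(n,n+'0'); print(n,-s['R'].T@s['t'],s['R'][2])
o=robot.observe(); print(o); print(robot.grasp_offset)
E
```

```text
side [-0.21522207  0.53534134  1.62270881] [ 0.39885196 -0.29234429 -0.86916738]
top [0.36733484 0.04824833 1.65426247] [ 0.04755193 -0.01293245 -0.99878504]
{'t': 0.1, 'joints': array([-1.23930182e+00,  2.91252900e-01, -1.54007996e-01,  1.12665135e+00,
        2.72833490e-05,  1.43149490e+00]), 'joint_vel': array([ 0.00028609, -0.00096225,  0.00149236, -0.00122542,  0.001102  ,
        0.00051762]), 'tau': array([ 2.99080406e-03, -5.37975597e+01,  3.31918323e+01,  9.27920948e-03,
       -7.33499269e-05, -3.22887684e-05]), 'tcp_pos': array([ 0.2380336 , -0.46754477,  0.23079066]), 'ee_rot': array([ 0.36985412,  0.60312403, -0.36933738,  0.60252737]), 'contact_force': array([-0.8289775 ,  0.01095255, -0.95850888]), 'ft_torque': array([-0.03699498, -0.00325092,  0.01550514]), 'gripper_width': 0.08546544281529345}
0.0187
```

View pics/side0.png

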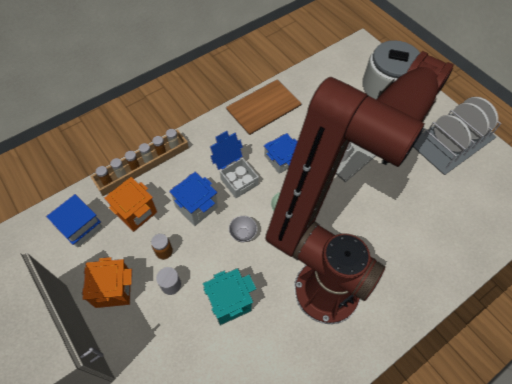

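View pics/top0.png

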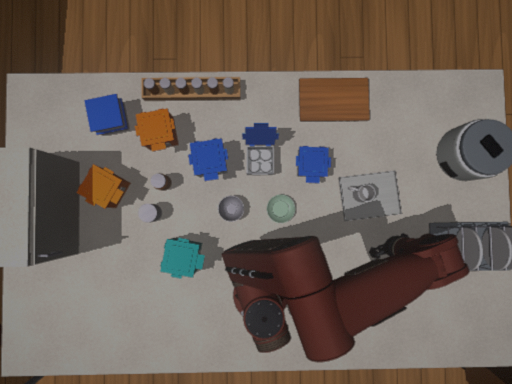

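Possible look-alikes (top view): blue-lidded with tab at (209,158), low shut at (313,162), low open at (261,150), a blue box at (106,114), orange ones at (157,129) and (103,187), turquoise at (182,257). I choose (209,158): blue, in the row, tallest. Next I check that with a crop and heights.

Run:
```python
from h import *
s=load('top0'); W=wmap(s)
for n,(u,v) in dict(tall=(209,158),low=(313,162),bx=(106,114),or1=(157,129),or2=(103,187),tq=(182,257),bowl=(233,208),dish=(282,208),jar=(160,182),tin=(150,213),lowopen_edge=(261,128)).items(): print(n,W[v,u].round(3))
img=cv2.cvtColor(s['image'],cv2.COLOR_RGB2BGR)
a=cv2.resize(img[120:230,130:290],None,fx=5,fy=5,interpolation=cv2.INTER_CUBIC); cv2.imwrite('pics/c1.png',a)
# blue & high pixels
hsv=cv2.cvtColor(img,cv2.COLOR_BGR2HSV)
for f in('top0','side0'):
    s=load(f);W=wmap(s);hsv=cv2.cvtColor(s['image'],cv2.COLOR_RGB2HSV)
    c=np.array([0.0,0,0])
    m=(hsv[...,0]>105)&(hsv[...,0]<130)&(hsv[...,1]>120)&(W[...,2]>.11)&(W[...,2]<.16)
    n,l,st,ce=cv2.connectedComponentsWithStats(m.astype(np.uint8))
    for i in range(1,n):
        if st[i,4]>100:
            P=W[l==i]; print(f,st[i],P.mean(0).round(4),P.min(0).round(3),P.max(0).round(3), np.percentile(P[:,2],[5,50,95]).round(4))
            r=cv2.minAreaRect((P[:,:2]*1000).astype(np.float32)); print(r)
            np.save('/tmp/P_%s_%d.npy'%(f,i),P)
```

```text
tall [0.594 0.211 0.137]
low [ 0.579 -0.234  0.082]
bx [0.791 0.65  0.115]
or1 [0.719 0.429 0.134]
or2 [0.478 0.654 0.132]
tq [0.184 0.326 0.135]
bowl [0.385 0.119 0.006]
dish [ 0.382 -0.102  0.01 ]
jar [0.498 0.423 0.109]
tin [0.367 0.468 0.097]
lowopen_edge [ 0.706 -0.006  0.189]
top0 [  85   94   38   37 1038] [0.7957 0.6593 0.1206] [0.72  0.581 0.11 ] [0.876 0.739 0.134] [0.115  0.1207 0.126 ]
((796.1100463867188, 659.929443359375), (139.86068725585938, 139.52056884765625), 11.719841957092285)
top0 [243 132  35   9 232] [ 0.6845 -0.0041  0.1347] [ 0.671 -0.077  0.11 ] [0.697 0.068 0.16 ] [0.1128 0.1351 0.1565]
((684.3236083984375, -4.3841400146484375), (144.880615234375, 25.240867614746094), 89.36750030517578)
top0 [ 189  139   39   42 1203] [0.5944 0.2152 0.1349] [0.502 0.136 0.122] [0.676 0.296 0.147] [0.1285 0.1349 0.1411]
((588.305419921875, 215.25108337402344), (168.517578125, 161.5945587158203), 6.292848110198975)
side0 [211 140  31  23 328] [ 0.6885 -0.007   0.1348] [ 0.668 -0.08   0.11 ] [0.704 0.066 0.16 ] [0.1124 0.1351 0.1566]
((689.2403564453125, -7.244560241699219), (145.40835571289062, 35.03696060180664), 86.4544906616211)
side0 [ 170  172   47   41 1173] [0.5935 0.2157 0.1359] [0.505 0.133 0.117] [0.679 0.294 0.148] [0.129  0.1361 0.1424]
((589.4784545898438, 212.8463897705078), (169.26649475097656, 162.8910369873047), 7.995970249176025)
side0 [  47  195   49   44 1109] [0.7956 0.6587 0.1213] [0.721 0.579 0.111] [0.877 0.736 0.134] [0.1155 0.1212 0.1274]
((800.6548461914062, 658.63623046875), (144.86341857910156, 137.1261444091797), 11.614765167236328)
```

View pics/c1.png

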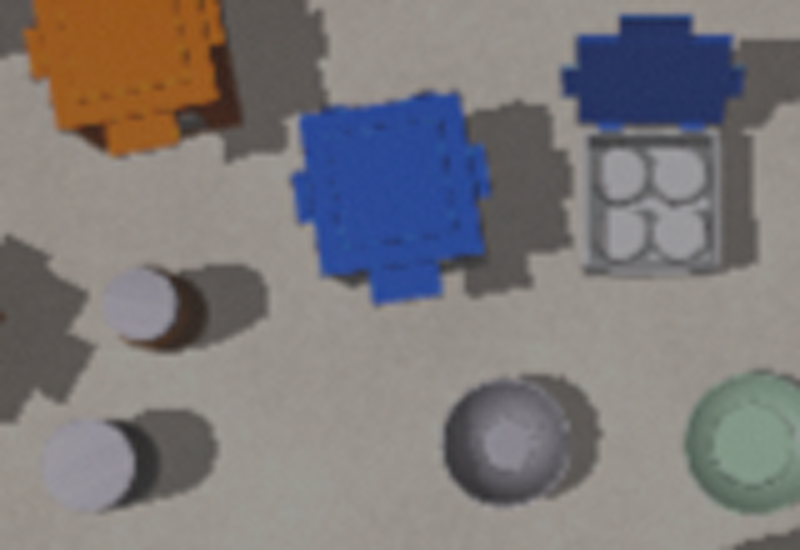

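Run:
```python
from h import *
from scipy.optimize import differential_evolution as de
for f in('top0','side0'):
    s=load(f);img=s['image'];hsv=cv2.cvtColor(img,cv2.COLOR_RGB2HSV)
    K,R,t=s['camera_matrix'],s['R'],s['t']
    c0=R@np.array([.59,.21,.134])+t; p=K@c0; u0,v0=(p[:2]/p[2]).astype(int)
    B=40; sl=(slice(v0-B,v0+B),slice(u0-B,u0+B))
    h=hsv[sl]; m=((h[...,0]>105)&(h[...,0]<130)&(h[...,1]>120)).astype(np.uint8)
    n,l=cv2.connectedComponents(m); m=(l==l[B,B]).astype(float)
    def ren(q):
        x,y,a,e=q; S=8
        out=np.zeros((2*B,2*B),np.uint8)
        for z,poly in((.134,[(-.069,.069),(-.069,-.069),(.069,-.069),(.069,.069)]),(.131,[(-.069,.030),(-.099,.030),(-.099,-.03),(-.069,-.03)]),(.126,[(-.069,.069),(-.069,-.069),(.069,-.069),(.069,.069)]),(.13,[(-e-.02,.081),(-e-.02,-.081),(-e+.02,-.081),(-e+.02,.081)])):
            P=np.array([[x+np.cos(a)*b-np.sin(a)*c,y+np.sin(a)*b+np.cos(a)*c,z] for b,c in poly])
            C=P@R.T+t;C=C@K.T; px=C[:,:2]/C[:,2:]-[u0-B,v0-B]
            cv2.fillPoly(out,[np.round(px*256).astype(np.int32)],1,shift=8)
        return out
    g=lambda q:np.abs(ren(q)-m).sum()
    r=de(g,[(.55,.63),(.17,.25),(-.1,.3),(-.02,.02)],seed=1,popsize=20,maxiter=60)
    print(f,r.x,r.fun,m.sum())
    x,y,a,_=r.x
    print('hinge',x+.069*np.cos(a),y+.069*np.sin(a),'tab',x-.099*np.cos(a),y-.099*np.sin(a))
```

```text
top0 [6.03786072e-01 2.15745143e-01 1.12677195e-01 1.55970024e-04] 74.0 1208.0
hinge 0.6723485181532677 0.22350342786194133 tab 0.5054138669006806 0.20461368961131654
side0 [ 0.60540589  0.21341153  0.13844241 -0.0006225 ] 59.0 1187.0
hinge 0.6737457082836904 0.22293357097130476 tab 0.5073531077236504 0.19974947127200668
```

Run:
```python
from h import *
from scipy.spatial.transform import Rotation as R
o=robot.observe(); M=R.from_quat(o['ee_rot']).as_matrix(); print(M.round(3)); print([a for a in dir(robot) if a[0]!='_'])
W=wmap(load('top0'))
for u,v in((365,192),(233,208),(225,208),(389,250)):print(W[v,u].round(3))
```

```text
[[-0.     0.891  0.454]
 [ 0.001  0.454 -0.891]
 [-1.     0.    -0.001]]
['IKError', 'grasp_offset', 'job_done', 'observe', 'snapshot']
[ 0.449 -0.483  0.005]
[0.385 0.119 0.006]
[0.385 0.155 0.006]
[ 0.23  -0.429  0.409]
```

Call:
{"op": "play_rows", "data": {
  "commands": "0 0 60 0 0 0 0; 40 40 10 0 0 -0.03 0; 40 40 10 0 0 -0.03 0; 40 40 10 0 0 -0.03 0; 40 40 10 0 0 -0.03 0; 10 58 0 0 0 -0.03 0; 10 58 0 0 0 -0.03 0; 10 58 0 0 0 -0.03 0; 10 58 0 0 0 -0.03 0; 10 58 0 0 0 -0.03 0; 0 58 0 0 0 0 0; 0 58 0 0 0 0 0",
  "force": 20
}}

```text
t: 1.6
tcp_pos: [0.4506, 0.1146, 0.3293]
ee_rot: [0.454, 0.545, -0.45, 0.542]
contact_force: [0.5, 0.5, 0.2]
gripper_width: 0.0002
```

Call:
{"op": "play_rows", "data": {
  "commands": "0 10 0 0.035 -0.171 0 0; 0 10 0 0.035 -0.171 0 0; 0 10 0 0.035 -0.171 0 0; 0 10 0 0.035 -0.171 0 0; 0 10 0 0.035 -0.171 0 0; 0 10 0 0.035 -0.171 0 0; 0 10 0 0.035 -0.171 0 0; 0 0 0 0 0 0 0"
}}

```text
t: 2.6
tcp_pos: [0.4575, 0.1772, 0.3331]
ee_rot: [0.672, 0.224, -0.069, 0.702]
contact_force: [0.2, -0.5, -1.6]
gripper_width: 0.0
```

```bash
cat > st.py <<'E'
from h import *
from scipy.spatial.transform import Rotation as R
o=robot.observe(); M=R.from_quat(o['ee_rot']).as_matrix(); print(o['t'],o['tcp_pos'].round(4),o['joints'].round(3),o['contact_force'].round(2)); print(M.round(3))
H=np.array([.673,.2232]);f=np.array([np.cos(.13),np.sin(.13)]); d=o['tcp_pos'][:2]-H
a=d@f;b=d@[-f[1],f[0]];z=o['tcp_pos'][2]-.126
print('rel hinge x,y,z mm',np.round([a*1e3,b*1e3,z*1e3],1),'r',np.hypot(a,z),'theta',np.arctan2(z,-a))
E
python3 st.py
```

```text
2.6 [0.4575 0.1772 0.3331] [ 0.212 -0.463 -1.282 -0.4    0.012  3.141] [ 0.2  -0.51 -1.59]
[[ 0.89   0.397  0.222]
 [ 0.204  0.087 -0.975]
 [-0.407  0.914 -0.004]]
rel hinge x,y,z mm [-219.6  -17.6  207.1] r 0.30186603747519686 theta 0.7561632776137096
```

Call:
{"op": "play_rows", "data": {
  "commands": "8 5 0 -0.055 0.155 0.02 0; 8 5 0 -0.055 0.155 0.02 0; 6 6 -30 0 0 0 0; 0 5 -40 0 0 0 0; 0 0 -40 0 0 0 0; 0 0 0 0 0 0 0"
}}

```text
t: 3.35
tcp_pos: [0.478, 0.1963, 0.2184]
ee_rot: [0.614, 0.333, -0.168, 0.695]
contact_force: [0.1, -0.2, -0.4]
gripper_width: -0.0002
```

```bash
python3 st.py
```

```text
3.35 [0.478  0.1963 0.2184] [ 0.256 -0.164 -1.139 -0.24  -0.013  3.122] [ 0.09 -0.19 -0.41]
[[ 0.721  0.643  0.257]
 [ 0.176  0.189 -0.966]
 [-0.67   0.742  0.023]]
rel hinge x,y,z mm [-196.9   -1.4   92.4] r 0.2174823508167945 theta 0.4390385202861308
```

Call:
{"op": "play_rows", "data": {
  "commands": "0 1 -40 -0.022 -0.005 0.02 0; 0 0 -40 0 0 0 0; 0 0 -35 0 0 0 0; 0 0 -15 0 0 0 0; 0 0 0 0 0 0 0"
}}

```text
t: 3.98
tcp_pos: [0.4961, 0.2037, 0.0975]
ee_rot: [0.603, 0.337, -0.166, 0.704]
contact_force: [0.0, -0.4, -0.5]
gripper_width: -0.0002
```

```bash
python3 st.py
python3 - <<'E'
from h import *
a=snap('side','side1')['image'];b=snap('top','top1')['image']
cv2.imwrite('pics/v1.png',cv2.resize(np.hstack([a[120:270,120:270],b[110:260,130:280]])[...,::-1],None,fx=2.6,fy=2.6,interpolation=cv2.INTER_CUBIC))
E
```

```text
3.975 [0.4961 0.2037 0.0975] [ 0.268  0.31  -1.288 -0.858 -0.024  3.1  ] [ 0.   -0.37 -0.49]
[[ 0.718  0.639  0.274]
 [ 0.172  0.219 -0.96 ]
 [-0.674  0.737  0.047]]
rel hinge x,y,z mm [-177.9    3.6  -28.5] r 0.18015971739636902 theta -0.15878316496160935
```

View pics/v1.png

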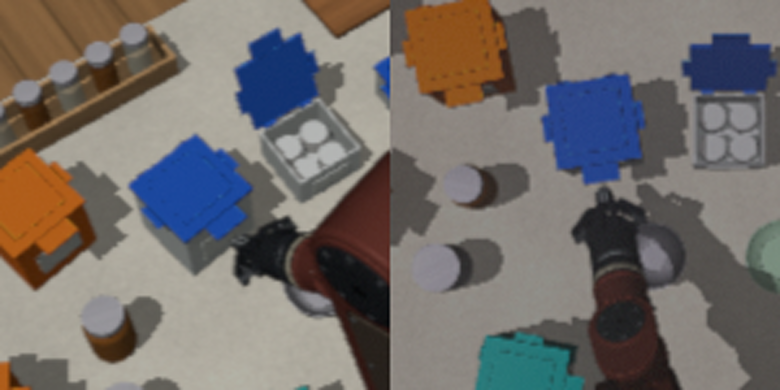

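Call:
{"op": "play_rows", "data": {
  "commands": "8 0 -5 0 0 0 0; 8 0 -4 0 0 0 0; 6 0 0 0 0 0 0; 0 0 0 0 0 0 0"
}}

```text
t: 4.58
tcp_pos: [0.5222, 0.2041, 0.0929]
ee_rot: [0.604, 0.334, -0.163, 0.705]
contact_force: [0.6, 0.1, -0.3]
gripper_width: 0.0002
```

```bash
python3 st.py
```

```text
4.575 [0.5222 0.2041 0.0929] [ 0.248  0.354 -1.244 -0.867 -0.009  3.086] [ 0.59  0.12 -0.27]
[[ 0.724  0.633  0.274]
 [ 0.173  0.217 -0.961]
 [-0.668  0.743  0.047]]
rel hinge x,y,z mm [-152.     0.6  -33.1] r 0.1556009827262143 theta -0.21419541252030003
```

Call:
{"op": "play_rows", "data": {
  "commands": "0 0 3 0 0 0 0; 0 0 3 0 0 0 0; 0 0 4 0 0 0 0; 0.3 0 6 0 0 0 0; 1 0 8 0 0 0 0; 1.5 0 8 0 0 0 0; 2 0 8 0 0 0 0"
}}

```text
t: 5.45
tcp_pos: [0.5249, 0.2041, 0.1344]
ee_rot: [0.603, 0.335, -0.164, 0.705]
contact_force: [-0.4, -0.1, -0.9]
gripper_width: -0.0003
```

```bash
python3 st.py;  cat > vw.py <<'E'
from h import *
import sys
n=sys.argv[1]
a=snap('side','side'+n)['image'];b=snap('top','top'+n)['image']
cv2.imwrite('pics/v%s.png'%n,cv2.resize(np.hstack([a[120:270,120:270],b[110:260,130:280]])[...,::-1],None,fx=2.6,fy=2.6,interpolation=cv2.INTER_CUBIC))
E
python3 vw.py 2
```

```text
5.45 [0.5249 0.2041 0.1344] [ 0.245  0.191 -1.187 -0.643 -0.006  3.084] [-0.41 -0.12 -0.89]
[[ 0.722  0.635  0.275]
 [ 0.174  0.218 -0.96 ]
 [-0.67   0.741  0.047]]
rel hinge x,y,z mm [-149.3    0.3    8.4] r 0.1495806337964643 theta 0.05619978574285714
```

View pics/v2.png

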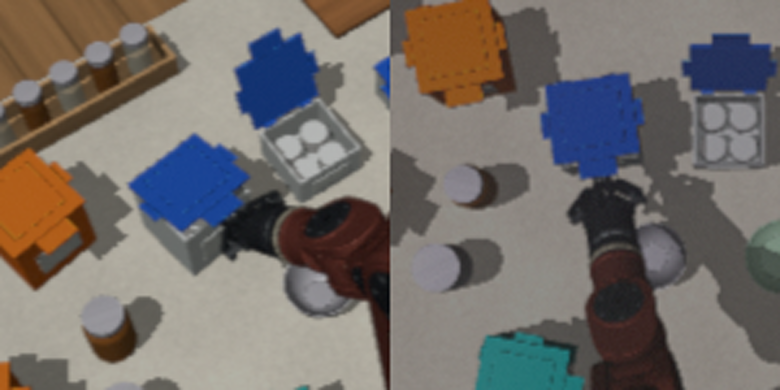

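The lid looks lifted (top view: tab at about (598,172), finger under it at (603,185)). I measure the lid angle from depth.

```bash
cat > ang.py <<'E'
from h import *
import sys
for v in('top','side'):
    s=load(v+sys.argv[1]);W=wmap(s);h=cv2.cvtColor(s['image'],cv2.COLOR_RGB2HSV)
    m=(h[...,0]>105)&(h[...,0]<130)&(h[...,1]>110)&(np.hypot(W[...,0]-.64,W[...,1]-.215)<.2)&(W[...,1]>.10)&(W[...,2]>.1)&(W[...,0]<.80)
    P=W[m]; c=np.median(P,0); 
    for _ in range(4):
        d=P-P.mean(0); n=np.linalg.svd(d,full_matrices=False)[2][2]; P=P[np.abs(d@n)<.006]
    n=n*np.sign(n[2]) if abs(n[2])>.2 else -n*np.sign(n[0])*-1
    f=np.array([np.cos(.13),np.sin(.13),0])
    print(v,len(P),P.mean(0).round(3),'n',n.round(3),'tilt',round(np.arctan2(n@f,n[2]),3),'zmax',P[:,2].max().round(3),P[:,:2].min(0).round(3),P[:,:2].max(0).round(3))
E
python3 ang.py 2
```

```text
top 1070 [0.597 0.216 0.152] n [0.219 0.027 0.975] tilt 0.222 zmax 0.176 [0.507 0.135] [0.679 0.298]
side 929 [0.596 0.216 0.154] n [0.202 0.029 0.979] tilt 0.206 zmax 0.178 [0.505 0.134] [0.678 0.295]
```

Call:
{"op": "play_rows", "data": {
  "commands": "2 0.3 8.4 0 0 0 0; 2.5 0.3 8.3 0 0 0 0; 2.9 0.4 8.1 0 0 0 0; 3.3 0.4 8 0 0 0 0; 3.8 0.5 7.8 0 0 0 0; 4.1 0.5 7.6 0 0 0 0; 4.5 0.6 7.4 0 0 0 0; 4.9 0.6 7.1 0 0 0 0; 5.3 0.7 6.9 0 0 0 0"
}}

```text
t: 6.68
tcp_pos: [0.5583, 0.2082, 0.2062]
ee_rot: [0.603, 0.336, -0.164, 0.705]
contact_force: [-0.6, 0.0, -1.1]
gripper_width: 0.0001
```

```bash
python3 st.py; python3 vw.py 3; python3 ang.py 3
```

```text
6.675 [0.5583 0.2082 0.2062] [ 2.330e-01  3.400e-02 -1.012e+00 -3.110e-01  2.000e-03  3.076e+00] [-0.57  0.01 -1.15]
[[ 0.721  0.636  0.275]
 [ 0.173  0.218 -0.96 ]
 [-0.671  0.74   0.047]]
rel hinge x,y,z mm [-115.7    0.    80.2] r 0.14074367084973163 theta 0.6063613500579392
top 824 [0.612 0.218 0.187] n [0.635 0.089 0.768] tilt 0.696 zmax 0.245 [0.543 0.141] [0.679 0.298]
side 514 [0.607 0.22  0.194] n [0.615 0.09  0.784] tilt 0.67 zmax 0.253 [0.536 0.14 ] [0.676 0.297]
```

View pics/v3.png

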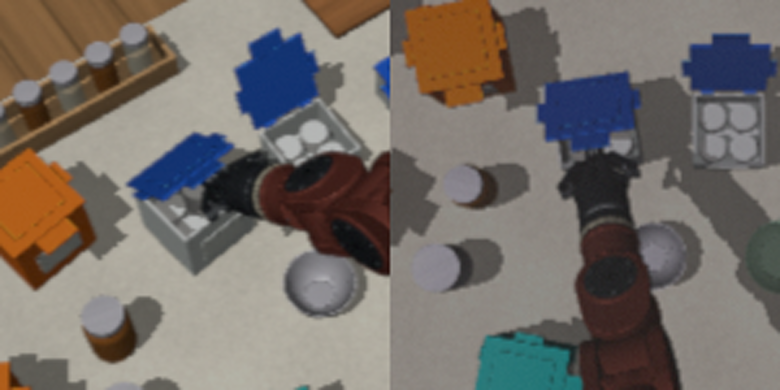

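Call:
{"op": "play_rows", "data": {
  "commands": "6.5 0.8 7.3 0 0 0 0; 7 0.9 6.9 0 0 0 0; 7.4 1 6.4 0 0 0 0; 7.9 1 5.9 0 0 0 0; 8.2 1.1 5.3 0 0 0 0; 8.6 1.1 4.7 0 0 0 0; 8.9 1.2 4.1 0 0 0 0; 9.2 1.2 3.5 0 0 0 0; 9.4 1.2 2.8 0 0 0 0"
}}

```text
t: 7.9
tcp_pos: [0.6368, 0.2184, 0.2565]
ee_rot: [0.603, 0.335, -0.164, 0.705]
contact_force: [0.0, -0.6, -0.1]
gripper_width: 0.0003
```

```bash
python3 st.py; python3 vw.py 4; python3 ang.py 4
```

```text
7.9 [0.6368 0.2184 0.2565] [ 0.214  0.082 -0.775 -0.122  0.016  3.063] [ 0.03 -0.58 -0.09]
[[ 0.721  0.636  0.275]
 [ 0.173  0.218 -0.96 ]
 [-0.67   0.74   0.047]]
rel hinge x,y,z mm [-3.650e+01 -1.000e-01  1.305e+02] r 0.13548634306363785 theta 1.2976515641157995
top 75 [0.647 0.221 0.263] n [0.972 0.126 0.199] tilt 1.37 zmax 0.295 [0.635 0.155] [0.662 0.29 ]
side 87 [0.651 0.238 0.223] n [0.912 0.196 0.36 ] tilt 1.201 zmax 0.27 [0.631 0.157] [0.661 0.296]
```

View pics/v4.png

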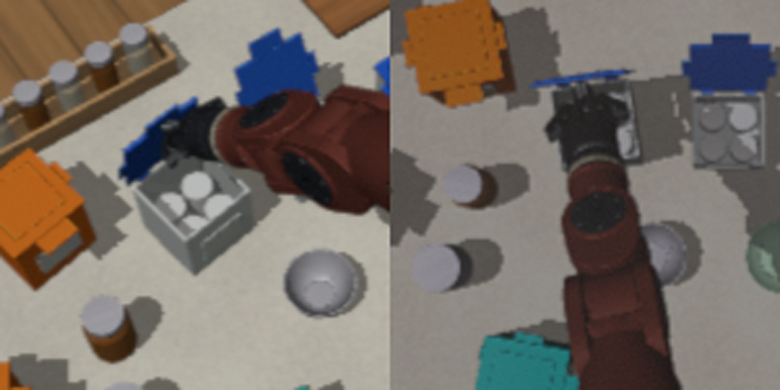

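Call:
{"op": "play_rows", "data": {
  "commands": "8 1 1 0 0 0 0; 8 1 0.5 0 0 0 0; 8 1 0.5 0 0 0 0; 8 1 0 0 0 0 0; 8 1 0 0 0 0 0; 8 1 -1 0 0 0 0; 7 0.9 -1 0 0 0 0; 6 0.8 -1 0 0 0 0; 5 0.6 -1 0 0 0 0; 0 0 0 0 0 0 0"
}}

```text
t: 9.25
tcp_pos: [0.7077, 0.2272, 0.2538]
ee_rot: [0.603, 0.335, -0.164, 0.705]
contact_force: [-0.3, -0.4, 0.1]
gripper_width: -0.0001
```

```bash
python3 st.py; python3 vw.py 5; python3 ang.py 5
```

```text
9.25 [0.7077 0.2272 0.2538] [ 0.201  0.211 -0.624 -0.099  0.026  3.055] [-0.35 -0.42  0.14]
[[ 0.721  0.636  0.275]
 [ 0.173  0.218 -0.96 ]
 [-0.671  0.74   0.047]]
rel hinge x,y,z mm [ 34.9  -0.5 127.8] r 0.13246192118056083 theta 1.8373533802828286
top 404 [0.711 0.236 0.232] n [-0.922 -0.128  0.367] tilt -1.195 zmax 0.286 [0.676 0.152] [0.734 0.31 ]
side 195 [0.69  0.255 0.175] n [-0.949 -0.149  0.278] tilt -1.289 zmax 0.266 [0.673 0.188] [0.717 0.306]
```

View pics/v5.png

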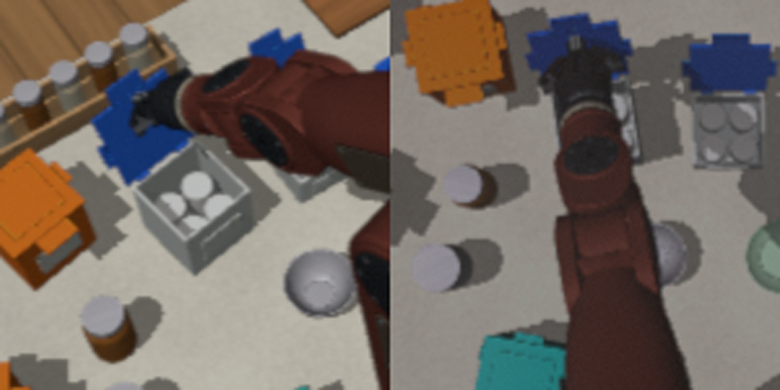

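Call:
{"op": "play_rows", "data": {
  "commands": "-15 -2 2 0 0 0 0; -30 -5 10 0 0 0 0; -35 -6 15 0 0 0 0; -35 -6 15 0 0 0 0; -35 -6 15 0 0 0 0; -35 -6 15 0 0 0 0; -20 -4 10 0 0 0 0; 0 0 0 0 0 0 0; 0 0 0 0 0 0 0"
}}

```text
t: 10.48
tcp_pos: [0.4879, 0.1902, 0.336]
ee_rot: [0.603, 0.335, -0.163, 0.705]
contact_force: [-0.6, -0.1, -0.1]
gripper_width: -0.0002
```

```bash
python3 st.py; python3 vw.py 6; python3 ang.py 6
python3 - <<'E'
from h import *
a=load('top0');b=load('top6'); Wa,Wb=wmap(a),wmap(b)
for n,(u,v) in dict(low=(313,162),lowopen=(261,128),jar=(160,182),tin=(150,213),dish=(282,208)).items(): print(n,Wa[v,u].round(3),Wb[v,u].round(3))
E
```

```text
10.475 [0.4879 0.1902 0.336 ] [ 0.227 -0.347 -0.88   0.202  0.007  3.072] [-0.56 -0.08 -0.07]
[[ 0.722  0.635  0.276]
 [ 0.174  0.219 -0.96 ]
 [-0.67   0.741  0.047]]
rel hinge x,y,z mm [-187.8   -8.7  210. ] r 0.2817603891660123 theta 0.8412312169525984
top 774 [0.7   0.231 0.205] n [-0.919 -0.126  0.372] tilt -1.189 zmax 0.287 [0.662 0.152] [0.734 0.31 ]
side 1007 [0.703 0.23  0.202] n [-0.921 -0.13   0.367] tilt -1.195 zmax 0.289 [0.663 0.149] [0.74  0.307]
low [ 0.579 -0.234  0.082] [ 0.58  -0.235  0.078]
lowopen [ 0.706 -0.006  0.189] [ 0.706 -0.006  0.191]
jar [0.498 0.423 0.109] [0.498 0.422 0.113]
tin [0.367 0.468 0.097] [0.367 0.469 0.095]
dish [ 0.382 -0.102  0.01 ] [ 0.382 -0.103  0.006]
```

View pics/v6.png

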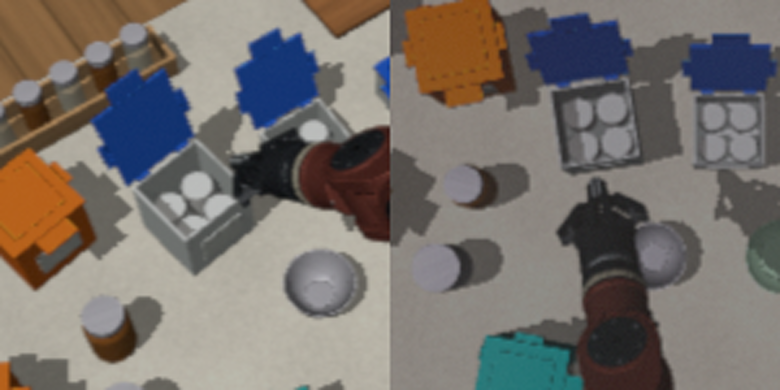

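View pics/top6.png

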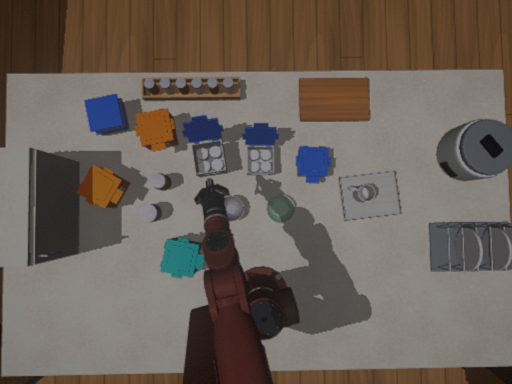

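Lid lies open at about 1.95 rad (top view: lid at (203,129), container still at (210,158)). The hand is clear and the rest is unchanged.

```bash
python3 -c "
from cell import robot
print(robot.job_done())"
```

```text
the job is handed in; nothing more can be done
None
```

The tall container's lid is open against its stop, and I handed the job in at about 10.5 s of robot time. I put the shut fingertip under the front tab, pushed the lid up along its arc and over the top, then backed the hand away.

- **Lid angle:** with the hand about 0.2 m clear, the depth measurement gave 1.95 rad in both camera views.
- **Force:** the wrist readings I took between moves stayed below about 2 N.
- **Container and the rest:** in the last pictures the tall container stands where it was. Before and after readings for the two low lids, jar, tin and dish agree within a few mm, which is camera noise. I checked the bowl, the tray with the mug, and the orange and turquoise look-alikes only by eye, and they look unmoved.
- **Not as planned:** while lowering the hand, the third joint came close to its limit, so the fingertip drifted about 19 mm forward and stopped about 9 mm high. It touched nothing, and I corrected this before lifting. No other check failed.

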